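Unsnap a battery cover by its two side tabs

ROBOT

A 7-joint arm with a two-finger parallel gripper is mounted at the origin on a cart in front of the work surface, level with it; the furniture and walls round the work are solid. World frame = base frame: x ahead of the robot, y to its left, z up, the work surface at z = 0. Lengths are in m, angles in rad, forces in N, time in s.
With the tool pointing down it reaches from about 0.4 to 0.875 m from the base axis. Payload 4.4 kg.
Tool frame: the origin (TCP) lies on the centre line of the jaws, within the pads' length; the fingertips stand manip.finger_overhang ahead of it and the grasp point (between the pads) lies 5 mm behind it (manip.finger_overhang is the distance from the TCP to the fingertips, in m); z points along the fingers, y is the line along which they close (so a half turn about z gives the same grasp; the last joint's range is limited). The gripper opens to 85 mm and grips with 20 to 120 N. Pads are 22 mm wide; open, the fingers measure 114 mm over their backs; the gripper's body (76 mm by 85 mm) begins 54 mm behind the grasp point. The pads swing forward as they close: fully open they stand 13 mm farther back than shut.
Start: joints at [-1.357, 0.628, 0.038, 1.517, -0.027, 0.996, -0.02], TCP at [0.179, 0.625, 0.245] pointing down, gripper open.
Joint ranges: [-3.06, 3.06], [-0.37, 2.12], [-1.25, 1.32], [0.18, 2.47], [-1.1, 4.24], [0.23, 1.98], [-2.94, 2.94]. Speed limits (rad/s): [2.57, 2.57, 3.14, 3.14, 3.14, 3.14, 3.14].

INTERFACE

Orientations are given as [roll, pitch, yaw] about the fixed x, y, z axes, in that order (R = Rz(yaw) Ry(pitch) Rx(roll)).
In Python, from station import manip gives the robot as it stands.
- The arm moves only by the tool move_arm, never from a script. Its argument "motion" is one flat list of numbers, 7 for each row, row after row: the shift along the tool's x, y, z in m, then the turn, a rotation vector about the tool's x, y, z in rad, then the closure, from 0 (fully open) to 1 (shut). In form: [tx, ty, tz, rx, ry, rz, fingers, tx, ty, tz, rx, ry, rz, fingers, ...]. A call has 1 to 10 rows; each row shifts and turns the commanded pose from where the row before left it, along the tool's axes as they then stand; what a row does not reach is not made up. A row lasts 1/10 s, in which the tool goes at most 50 mm and 8.59 degrees, less where a joint would pass 70% of its speed; a pose out of reach is approached as far as the arm can. A call with a gripper value outside its range is refused whole. The fingers move at their own pace and stop on an object; "newtons" is the grip in N (left out, the last holds). Time passes only in rows, so rows that do not move let the fingers close. It gives the time, the measured TCP pose, the force, the opening and the grip force at its end, in the units of the state.
- manip.observe(): the state, without advancing time (a new reading comes with each control period).
- manip.read_camera(name): name is "scene" or "top"; returns the picture (384x512x3 uint8, red, green, blue); there is no depth.
- manip.camera_info(name): a dict with "intrinsics" (3x3 intrinsics, pixels), "view" (4x4, takes a point from world to camera coordinates). Camera axes: x right, y up, looking along -z (the intrinsics and any distortion apply to the point x, -y, -z); pixel columns grow to the right and rows downward; lengths in m; the calibration is good to about 2 mm. A picture is of the moment at which its call begins. camera_info takes no time and is no camera call.
- manip.job_done(): hands the job in; it is judged then, once.
The state is a dict: "time": time; "qpos": joint angles; "joint_vel": joint speeds; "tau": joint torques, N m; "tool_pos": TCP position; "tcp_rot": TCP orientation; "ft_force": force on the tool from outside, world axes, zero at the start; "moment": the same for the moment, N m; "grip_width": opening from 0.0 (shut) to 1.0 (fully open); "grasp_force": force on a finger pad.
Only numpy, scipy, OpenCV 4.12 (cv2) and the standard library are available. Lean on these libraries where they do the work, as an engineer would, in place of code of your own. Each camera call takes 0.05 s, during which the arm holds its last target. There are 200 camera calls.

TASK

Take the cover off the yellow lamp battery box: pinch its two red tabs together until you just feel both of them meet their stops, without crushing them, and lift the cover off while they are pinched. Set the cover down gently on the middle of the blue magazine, right way up, and let go of it. Leave the wax pot, the grey bottle and the white tin where they stand.

Things in the scene. Friction and masses are not known exactly. Their poses are not given: they have to be found in the camera images.
- battery_box: yellow open-topped box on a black foot plate (172 x 108 x 8 mm), fixed to the table. Origin under its centre on the table, x along its length, y across it, z up. Walls 152 x 92 mm outside, 4 mm thick; rim 50 mm above the table.
- box_mouth (a point): centre of the box's mouth, at rim height. Below, in the middle of each long side, a hidden steel catch plate: a ledge over the tab's hook (1 mm play in height) and a firm stop behind the tab. Both plates are set alike, but unseen and different each time: a tab comes free of its ledge at 2.5 to 8.5 mm of inward travel from its place with the cover centred, and meets its stop 1.5 mm further in.
- cover: grey snap cover, about 0.13 kg, on the box's rim. Origin: middle of its plate's underside; axes as the box's (x along, y across, z up). Plate 154 x 92 x 6 mm, notched 34 mm long at the middle of each long side for the red tabs. End skirts (x = +-68 mm) and the tabs' hooks reach 14 mm below the plate's underside; it stands level on these. 1.5 mm sideways play in the box.
- tab_grip (a point): point on the cover midway between its two red tabs, 17 mm above the plate's underside. Tabs: upright, at x = 0, 28 mm long in x, 4 mm thick, tops 28 mm above the plate's underside (22 mm clear of it); outer faces 62 mm apart at rest. Each slides inward along y on a spring: 2 N at rest plus 0.7 N per mm, 12 mm at most; at its stop in the box force rises steeply. They bear 34 N, both fingers added.
- magazine_blue: blue magazine lying flat, fixed, 251 (x) x 206 (y) mm, about 5 mm thick. Origin under its centre on the table.
- wax_pot: low round pot with a grey lid, 69 mm across, 41 mm high, loose. Origin under its centre.
- pet_a: plain grey bottle, 62 mm across, 204 mm high, loose. Origin under its centre.
- white_tin: white closed tin, 78 mm across, 85 mm high, loose. Origin under its centre.
Things that resemble listed ones, but are neither listed nor needed, are in the scene too. What is shaped like the cover but green is not meant.

How it is judged:
By the outcome, as a careful person would: the job done as asked, in the order asked, and still so for the second after the job is handed in, with the robot touching nothing.
It also fails if it takes over 72 s, if anything falls off the work surface, if the arm or the gripper's body presses on something with over 40 N, if the wrist force passes 120 N, or if a joint passes its speed limit or range.

## Working session

There is one attempt and no reset: what is moved stays moved. The work goes in short steps, Python scripts to look and compute and a tool call to move; the robot and the scene stay as the last step left them, time stands still between calls to the robot, and variables do not carry over. Pictures are saved under pics/ and viewed, at most 10 in all, crops included, and the job is handed in when it is done.

Besides the shell and the picture viewer there is one more tool, called after "Call:" by a JSON object that holds its "method" and its "body". move_arm: Moves the arm, as the interface text tells. Its arguments: {"type":"object","properties":{"motion":{"type":"array","items":{"type":"number"}},"newtons":{"type":"number"}},"required":["motion"]}

```bash
mkdir -p pics; ls
python3 - <<'E'
from station import manip
import cv2,numpy as np
for n in("scene","top"):
    cv2.imwrite(f"pics/{n}0.png",cv2.cvtColor(manip.read_camera(n),cv2.COLOR_RGB2BGR))
    print(manip.camera_info(n))
print(manip.finger_overhang,manip.observe())
E
```

```text
pics
{'intrinsics': array([[489.81530345,   0.        , 258.40725101],
       [  0.        , 489.81530345, 194.64999544],
       [  0.        ,   0.        ,   1.        ]]), 'view': array([[ 0.63181473, -0.77508743, -0.00704376, -0.30866546],
       [ 0.33638134,  0.26599256,  0.90338007, -0.19228781],
       [-0.69832495, -0.57313823,  0.42878297, -1.22431134],
       [ 0.        ,  0.        ,  0.        ,  1.        ]])}
{'intrinsics': array([[486.79343585,   0.        , 256.06749562],
       [  0.        , 486.79343585, 193.77626261],
       [  0.        ,   0.        ,   1.        ]]), 'view': array([[ 0.01077596, -0.99965036,  0.02414634, -0.07623583],
       [ 0.99115569,  0.01387227,  0.13197713, -0.41415888],
       [-0.13226595,  0.0225106 ,  0.99095862, -1.3542137 ],
       [ 0.        ,  0.        ,  0.        ,  1.        ]])}
0.014 {'time': 0.1, 'qpos': array([-1.35681598,  0.62922811,  0.03844662,  1.51827446, -0.02700985,
        0.99631605, -0.01999358]), 'joint_vel': array([ 1.30024950e-03, -2.54856555e-04, -1.28709213e-03, -3.08613779e-03,
        9.94481420e-05,  9.87592911e-04, -3.01016023e-04]), 'tau': array([ 3.15390193e-03, -5.64540374e+01,  1.23073887e+00, -1.93978643e+01,
        1.13688817e-02,  5.48053271e-03, -9.01552625e-06]), 'tool_pos': array([0.17931287, 0.62421248, 0.24449554]), 'tcp_rot': array([-3.13988455e+00,  8.97176451e-06,  2.86181172e+00]), 'ft_force': array([ 0.767533  ,  0.80928191, -0.21069669]), 'moment': array([-0.04518237, -0.02396385, -0.01694694]), 'grasp_force': 0.0, 'grip_width': 1.0026950834202}
```

View pics/scene0.png

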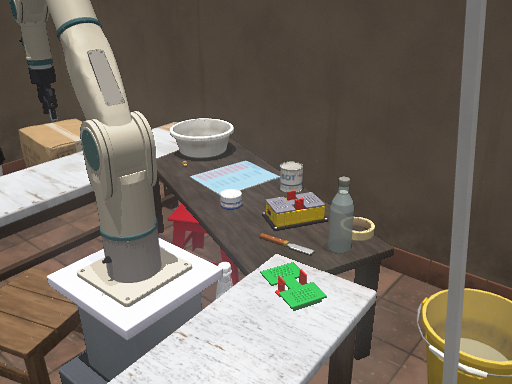

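View pics/top0.png

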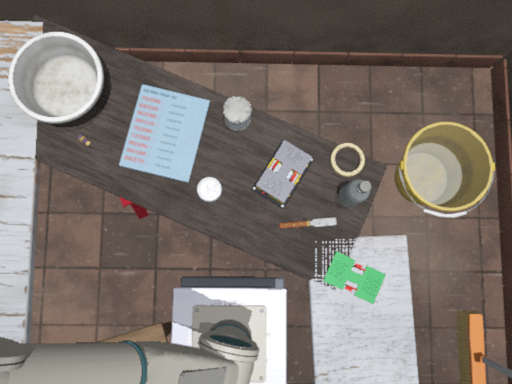

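The scene view shows the grey cover with its red tabs at about (296,200). In the top view the tabs are at (277,167) and (291,176), the magazine's centre is at (166,133), the pot is at (209,189), the tin at (237,112), and the bottle at (352,192). Next I'll measure these.

```bash
cat > h.py <<'E'
from station import manip
import cv2,numpy as np
def ray(n,uv,z):
    c=manip.camera_info(n);V=c["view"];K=c["intrinsics"]
    d=np.linalg.inv(K)@[uv[0],uv[1],1];d=V[:3,:3].T@(d*[1,-1,-1])
    o=-V[:3,:3].T@V[:3,3];return o+d*(z-o[2])/d[2]
def proj(n,P):
    c=manip.camera_info(n);p=c["view"][:3,:3]@P+c["view"][:3,3];q=c["intrinsics"]@(p*[1,-1,-1]);return q[:2]/q[2]
def blobs(im,kind,roi,amin=4):
    h=cv2.cvtColor(im,cv2.COLOR_RGB2HSV).astype(int);H,S,Vv=h[...,0],h[...,1],h[...,2]
    m={"red":((H<8)|(H>172))&(S>150)&(Vv>70),"yel":(H>20)&(H<33)&(S>150)&(Vv>60),"blue":(H>85)&(H<115)&(S>35)&(Vv>120)}[kind].astype(np.uint8)
    x0,y0,x1,y1=roi;k=np.zeros_like(m);k[y0:y1,x0:x1]=m[y0:y1,x0:x1]
    n,l,s,c=cv2.connectedComponentsWithStats(k)
    return k,l,[(i,s[i],c[i]) for i in range(1,n) if s[i,4]>=amin]
E
python3 - <<'E'
from h import *
t=cv2.cvtColor(cv2.imread("pics/top0.png"),cv2.COLOR_BGR2RGB);s=cv2.cvtColor(cv2.imread("pics/scene0.png"),cv2.COLOR_BGR2RGB)
for n,im,roi in(("top",t,(245,130,325,210)),("scene",s,(255,180,335,232))):
    for i,st,c in blobs(im,"red",roi)[2]: print(n,st,c,ray(n,c,.069))
k,l,b=blobs(t,"blue",(110,75,220,190));k=cv2.morphologyEx(k,cv2.MORPH_CLOSE,np.ones((9,9)))
cs=max(cv2.findContours(k,0,2)[0],key=cv2.contourArea)
r=cv2.minAreaRect(np.array([ray("top",p[0].astype(float),.005)[:2]*1000 for p in cs]).astype(np.float32));print(r)
a=cv2.resize(t[130:215,245:330],None,fx=6,fy=6,interpolation=cv2.INTER_CUBIC)
b=cv2.resize(s[180:235,255:335],None,fx=6,fy=6,interpolation=cv2.INTER_CUBIC)
cv2.imwrite("pics/c1.png",cv2.cvtColor(a,cv2.COLOR_RGB2BGR));cv2.imwrite("pics/c2.png",cv2.cvtColor(b,cv2.COLOR_RGB2BGR))
for n,p in(("pot",(209,187)),("tin",(237,104)),("bot",(364,186))): print(n,ray("top",p,{"pot":.041,"tin":.085,"bot":.204}[n]))
E
```

```text
top [273 161   6   8  13] [275.07692308 164.07692308] [ 0.49371467 -0.12216197  0.069     ]
top [291 172   6   9  15] [293.         176.06666667] [ 0.460651   -0.17213767  0.069     ]
top [262 191   3   3   6] [263.         192.16666667] [ 0.41439522 -0.08925643  0.069     ]
scene [287 190  19  20 164] [295.34146341 199.82317073] [ 0.46627751 -0.15787599  0.069     ]
((596.0634765625, 198.16793823242188), (209.39207458496094, 254.59202575683594), 77.08477020263672)
pot [0.43075937 0.0618009  0.041     ]
tin [ 0.65932044 -0.0139107   0.085     ]
bot [ 0.41497129 -0.33623945  0.204     ]
```

View pics/c1.png

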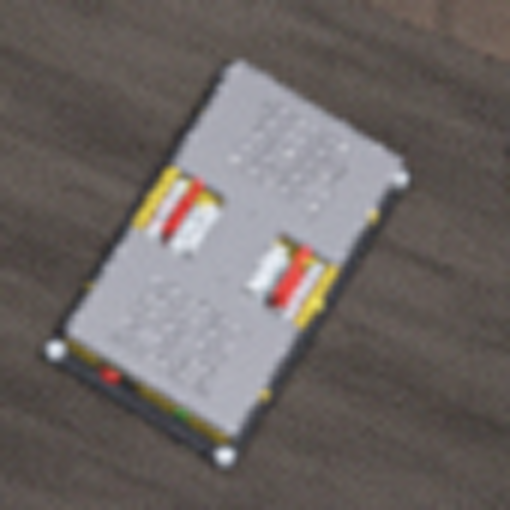

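View pics/c2.png

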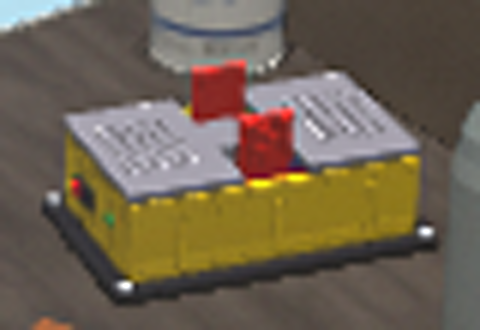

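The crops show the cover seated. The plate corners in crop 1 are about (235,62), (405,160), (232,440) and (65,335), and the tab tops are about (182,208) and (291,278). I'll work out the pose and the approach from these.

```bash
cat >> h.py <<'E'
def delta(P,yaw):
    o=manip.observe();from_=o["tool_pos"]
    from scipy.spatial.transform import Rotation as R
    R0=R.from_euler("xyz",o["tcp_rot"]);R1=R.from_euler("xyz",[np.pi,0,yaw])
    return R0.inv().apply(np.array(P)-from_),(R0.inv()*R1).as_rotvec(),R1.inv().apply(np.array(P)-from_)
E
python3 - <<'E'
from h import *
f=lambda p:(p[0]/6+245-.5+.08,p[1]/6+130-.5+.08)
C=np.array([ray("top",f(p),.056)[:2] for p in((235,62),(405,160),(232,440),(65,335))])
print(C.mean(0),[np.linalg.norm(C[i]-C[i-1]) for i in range(4)])
d=C[0]-C[3]+C[1]-C[2];print("long",np.degrees(np.arctan2(d[1],d[0])))
e=C[0]-C[1]+C[3]-C[2];print("across",np.degrees(np.arctan2(e[1],e[0])))
t=cv2.cvtColor(cv2.imread("pics/top0.png"),cv2.COLOR_BGR2RGB)
for z in (.074,.078):
    T=[ray("top",c,z)[:2] for _,s,c in blobs(t,"red",(245,130,325,185))[2]]
    d=T[0]-T[1];print(z,(T[0]+T[1])/2,np.linalg.norm(d),np.degrees(np.arctan2(d[1],d[0])))
# scene check of candidate centre: tab blob vs. predicted centre at (c,0.067)
for P in ([.477,-.147,.067],):print(proj("scene",P))
print(delta([.477,-.147,.245],np.radians(146.5)))
E
```

```text
[ 0.47705731 -0.14728522] [np.float64(0.15307819466010703), np.float64(0.09234414717567471), np.float64(0.1561669694009977), np.float64(0.09155589038845396)]
long -31.094777785087
across 59.294774601600565
0.074 [ 0.47626148 -0.14674676] 0.05969772341827925 56.51158077232777
0.078 [ 0.4755244  -0.14642432] 0.05951743176731882 56.51158077232773
[294.41216692 198.17952828]
(array([-4.99078409e-01, -6.59019667e-01,  6.25697056e-04]), array([-1.69348520e-03,  2.69306724e-04,  3.04904280e-01]), array([-6.73897768e-01, -4.78798617e-01, -5.04456765e-04]))
```

Call:
{"method": "move_arm", "body": {"motion": [-0.028,-0.02,0,0,0,0,0,-0.028,-0.02,0,0,0,0,0,-0.028,-0.02,0,0,0,0,0,-0.028,-0.02,0,0,0,0,0,-0.028,-0.02,0,0,0,0,0,-0.028,-0.02,0,0,0,0,0,-0.028,-0.02,0,0,0,0,0,-0.028,-0.02,0,0,0,0,0,-0.028,-0.02,0,0,0,0,0,-0.028,-0.02,0,0,0,0,0], "newtons": 20}}

```text
time: 1.1
tool_pos: [0.3939, 0.3538, 0.245]
tcp_rot: [-3.141, -0.0, 2.862]
ft_force: [0.3, 0.7, 0.0]
grip_width: 0.998
grasp_force: 0.0
```

Run:
```python
from h import *
print(manip.observe()["tool_pos"],delta([.4765,-.147,.2],np.radians(148.7)))
```

```text
[0.39387483 0.35383975 0.24504808] (array([-0.21769446, -0.4585418 ,  0.04522438]), array([-0.00059724, -0.00027947,  0.26659084]), array([-0.33079563, -0.38502159,  0.04504808]))
```

Call:
{"method": "move_arm", "body": {"motion": [-0.018,-0.038,0,0,0,0,0,-0.018,-0.038,0,0,0,0,0,-0.018,-0.038,0,0,0,0,0,-0.018,-0.038,0,0,0,0,0,-0.018,-0.038,0,0,0,0,0,-0.018,-0.038,0,0,0,0,0,-0.018,-0.038,0,0,0,0,0,-0.018,-0.038,0,0,0,0,0,-0.018,-0.038,0,0,0,0,0,-0.018,-0.038,0,0,0,0,0]}}

```text
time: 2.1
tool_pos: [0.4612, -0.0614, 0.2452]
tcp_rot: [3.142, -0.0, 2.862]
ft_force: [-0.1, 0.7, 0.5]
grip_width: 1.005
grasp_force: 0.0
```

Call:
{"method": "move_arm", "body": {"motion": [-0.019,-0.039,0.01,0,0,0,0,-0.018,-0.038,0.02,0,0,0,0,0,0,0.015,0,0,0.133,0,0,0,0,0,0,0.133,0,0,0,0,0,0,0,0,0,0,0,0,0,0,0]}}

```text
time: 2.7
tool_pos: [0.4758, -0.1437, 0.2003]
tcp_rot: [-3.141, -0.0, 2.599]
ft_force: [0.7, 0.8, 0.3]
grip_width: 0.998
grasp_force: 0.0
```

Run:
```python
from h import *
print(manip.observe()["tool_pos"],manip.observe()["ft_force"],delta([.4765,-.147,.1],np.radians(148.7)))
t=manip.read_camera("top");s=manip.read_camera("scene")
a=cv2.resize(t[110:230,225:345],None,fx=3,fy=3,interpolation=3);b=cv2.resize(s[120:240,235:355],None,fx=3,fy=3,interpolation=3)
cv2.imwrite("pics/d.png",cv2.cvtColor(np.hstack([a,b]),cv2.COLOR_RGB2BGR))
```

```text
[ 0.47575828 -0.14367661  0.20025106] [0.74329105 0.79756004 0.26022703] (array([-0.00236364, -0.00245078,  0.10025107]), array([-0.0001342 , -0.00013529,  0.00418076]), array([-0.00236033, -0.00245436,  0.10025106]))
```

View pics/d.png

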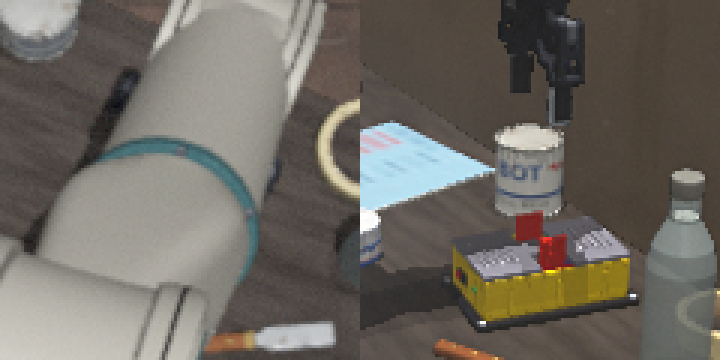

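In this view the gripper hangs over the cover with its fingers on both sides of the tabs, and the cover hasn't moved. I'll descend now.

Call:
{"method": "move_arm", "body": {"motion": [-0.002,-0.0025,0.03,0,0,0.004,0,0,0,0.03,0,0,0,0,0,0,0.03,0,0,0,0,0,0,0.02,0,0,0,0,0,0,0.008,0,0,0,0,0,0,0.008,0,0,0,0,0,0,0.008,0,0,0,0,0,0,0,0,0,0,0]}}

```text
time: 3.6
tool_pos: [0.4761, -0.147, 0.0661]
tcp_rot: [3.142, -0.0, 2.592]
ft_force: [0.3, 0.4, 0.4]
grip_width: 1.003
grasp_force: 0.0
```

Run:
```python
from h import *
print(delta([.4765,-.147,.066],np.radians(148.7)),manip.observe()["ft_force"])
s=manip.read_camera("scene")
cv2.imwrite("pics/e.png",cv2.cvtColor(cv2.resize(s[140:240,245:345],None,fx=6,fy=6,interpolation=3),cv2.COLOR_RGB2BGR))
```

```text
(array([-0.00028653,  0.00023182,  0.00011283]), array([ 7.78290127e-05, -1.79957262e-04, -3.14854902e-03]), array([-0.00028724,  0.00023092,  0.00011286])) [0.26099423 0.44994898 0.42024875]
```

View pics/e.png

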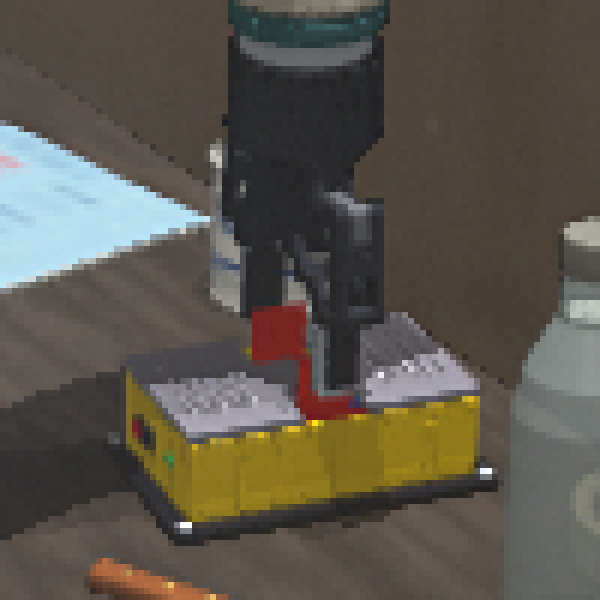

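The fingers straddle the tabs: the near finger is at (340,350) just outside its tab and the far finger is behind the other. I'll start closing.

Call:
{"method": "move_arm", "body": {"motion": [0,0,0,0,0,0,0.2,0,0,0,0,0,0,0.22,0,0,0,0,0,0,0.24,0,0,0,0,0,0,0.24,0,0,0,0,0,0,0.24], "newtons": 20}}

```text
time: 4.15
tool_pos: [0.4762, -0.1471, 0.0664]
tcp_rot: [3.142, 0.0, 2.592]
ft_force: [0.1, -0.1, 0.5]
grip_width: 0.758
grasp_force: 0.0
```

Call:
{"method": "move_arm", "body": {"motion": [0,0,0,0,0,0,0.26,0,0,0,0,0,0,0.27,0,0,0,0,0,0,0.27]}}

```text
time: 4.45
tool_pos: [0.4761, -0.1471, 0.0663]
tcp_rot: [-3.142, -0.0, 2.592]
ft_force: [-0.7, -0.0, 0.0]
grip_width: 0.731
grasp_force: 0.0
```

Call:
{"method": "move_arm", "body": {"motion": [0,0,0,0,0,0,0.28,0,0,0,0,0,0,0.29,0,0,0,0,0,0,0.29,0,0,0,0,0,0,0.29]}}

```text
time: 4.85
tool_pos: [0.4761, -0.1471, 0.0664]
tcp_rot: [3.142, 0.0, 2.592]
ft_force: [-0.9, 0.2, 3.0]
grip_width: 0.714
grasp_force: 2.5
```

Call:
{"method": "move_arm", "body": {"motion": [0,0,0,0,0,0,0.3,0,0,0,0,0,0,0.31,0,0,0,0,0,0,0.32,0,0,0,0,0,0,0.32]}}

```text
time: 5.25
tool_pos: [0.4762, -0.1472, 0.0664]
tcp_rot: [3.142, 0.0, 2.592]
ft_force: [-0.3, 1.2, 5.8]
grip_width: 0.679
grasp_force: 3.3
```

Call:
{"method": "move_arm", "body": {"motion": [0,0,0,0,0,0,0.33,0,0,0,0,0,0,0.34,0,0,0,0,0,0,0.34,0,0,0,0,0,0,0.34]}}

```text
time: 5.65
tool_pos: [0.4762, -0.1472, 0.0664]
tcp_rot: [3.142, 0.0, 2.592]
ft_force: [-0.3, 0.1, 4.5]
grip_width: 0.66
grasp_force: 3.9
```

Call:
{"method": "move_arm", "body": {"motion": [0,0,0,0,0,0,0.35,0,0,0,0,0,0,0.355,0,0,0,0,0,0,0.355,0,0,0,0,0,0,0.355]}}

```text
time: 6.05
tool_pos: [0.4763, -0.1472, 0.0664]
tcp_rot: [3.141, 0.0, 2.592]
ft_force: [0.1, 0.6, 5.0]
grip_width: 0.646
grasp_force: 4.4
```

Call:
{"method": "move_arm", "body": {"motion": [0,0,0,0,0,0,0.365,0,0,0,0,0,0,0.365,0,0,0,0,0,0,0.365]}}

```text
time: 6.35
tool_pos: [0.4763, -0.1472, 0.0665]
tcp_rot: [3.141, 0.0, 2.592]
ft_force: [0.5, 0.1, 6.6]
grip_width: 0.635
grasp_force: 4.7
```

Call:
{"method": "move_arm", "body": {"motion": [0,0,0,0,0,0,0.375,0,0,0,0,0,0,0.375,0,0,0,0,0,0,0.375]}}

```text
time: 6.65
tool_pos: [0.4763, -0.1472, 0.0665]
tcp_rot: [3.141, 0.0, 2.592]
ft_force: [-0.6, 0.6, 5.9]
grip_width: 0.626
grasp_force: 5.0
```

Call:
{"method": "move_arm", "body": {"motion": [0,0,0,0,0,0,0.385,0,0,0,0,0,0,0.385,0,0,0,0,0,0,0.385]}}

```text
time: 6.95
tool_pos: [0.4763, -0.1472, 0.0665]
tcp_rot: [3.141, 0.001, 2.592]
ft_force: [-0.2, -0.2, 7.2]
grip_width: 0.613
grasp_force: 5.3
```

Call:
{"method": "move_arm", "body": {"motion": [0,0,0,0,0,0,0.392,0,0,0,0,0,0,0.392,0,0,0,0,0,0,0.392]}}

```text
time: 7.25
tool_pos: [0.4763, -0.1472, 0.0666]
tcp_rot: [3.141, 0.001, 2.592]
ft_force: [-1.2, 0.3, 6.8]
grip_width: 0.61
grasp_force: 5.5
```

Call:
{"method": "move_arm", "body": {"motion": [0,0,0,0,0,0,0.399,0,0,0,0,0,0,0.399,0,0,0,0,0,0,0.399]}}

```text
time: 7.55
tool_pos: [0.4763, -0.1472, 0.0666]
tcp_rot: [3.141, 0.001, 2.592]
ft_force: [-0.2, 0.1, 7.5]
grip_width: 0.604
grasp_force: 5.7
```

Call:
{"method": "move_arm", "body": {"motion": [0,0,0,0,0,0,0.406,0,0,0,0,0,0,0.406,0,0,0,0,0,0,0.406]}}

```text
time: 7.85
tool_pos: [0.4763, -0.1472, 0.0666]
tcp_rot: [3.141, 0.001, 2.592]
ft_force: [-0.5, 0.3, 7.9]
grip_width: 0.595
grasp_force: 5.9
```

Call:
{"method": "move_arm", "body": {"motion": [0,0,0,0,0,0,0.413,0,0,0,0,0,0,0.413,0,0,0,0,0,0,0.413]}}

```text
time: 8.15
tool_pos: [0.4764, -0.1472, 0.0666]
tcp_rot: [3.141, 0.001, 2.592]
ft_force: [-0.6, 0.1, 8.0]
grip_width: 0.591
grasp_force: 6.1
```

Call:
{"method": "move_arm", "body": {"motion": [0,0,0,0,0,0,0.42,0,0,0,0,0,0,0.42,0,0,0,0,0,0,0.42]}}

```text
time: 8.45
tool_pos: [0.4764, -0.1472, 0.0667]
tcp_rot: [3.141, 0.001, 2.592]
ft_force: [-1.6, 0.9, 7.8]
grip_width: 0.584
grasp_force: 6.9
```

Call:
{"method": "move_arm", "body": {"motion": [0,0,0,0,0,0,0.427,0,0,0,0,0,0,0.427,0,0,0,0,0,0,0.427]}}

```text
time: 8.75
tool_pos: [0.4764, -0.1472, 0.0668]
tcp_rot: [3.141, 0.001, 2.592]
ft_force: [-1.2, 1.4, 10.5]
grip_width: 0.58
grasp_force: 16.2
```

The force rises steeply and is balanced, so both tabs are at their stops. I'll ease off a hair so they stay lightly on them, then lift slowly.

Call:
{"method": "move_arm", "body": {"motion": [0,0,0,0,0,0,0.423,0,0,0,0,0,0,0.423,0,0,0,0,0,0,0.423]}}

```text
time: 9.05
tool_pos: [0.4764, -0.1472, 0.0668]
tcp_rot: [3.141, 0.001, 2.592]
ft_force: [-0.8, 0.6, 9.3]
grip_width: 0.581
grasp_force: 14.7
```

Call:
{"method": "move_arm", "body": {"motion": [0,0,-0.001,0,0,0,0.423,0,0,-0.001,0,0,0,0.423,0,0,-0.001,0,0,0,0.423,0,0,0,0,0,0,0.423]}}

```text
time: 9.45
tool_pos: [0.4759, -0.1469, 0.0689]
tcp_rot: [-3.141, -0.001, 2.592]
ft_force: [1.9, 0.8, -5.4]
grip_width: 0.576
grasp_force: 9.9
```

Call:
{"method": "move_arm", "body": {"motion": [0,0,-0.001,0,0,0,0.423,0,0,-0.001,0,0,0,0.423,0,0,0,0,0,0,0.423]}}

```text
time: 9.75
tool_pos: [0.4757, -0.1468, 0.0713]
tcp_rot: [3.142, -0.001, 2.592]
ft_force: [0.7, 0.8, -4.2]
grip_width: 0.576
grasp_force: 9.7
```

Call:
{"method": "move_arm", "body": {"motion": [0,0,-0.002,0,0,0,0.423,0,0,-0.002,0,0,0,0.423,0,0,0,0,0,0,0.423]}}

```text
time: 10.05
tool_pos: [0.4761, -0.147, 0.0757]
tcp_rot: [3.141, 0.0, 2.592]
ft_force: [0.4, 1.9, -0.7]
grip_width: 0.583
grasp_force: 9.2
```

Run:
```python
from h import *
print(manip.observe()["ft_force"],manip.observe()["grasp_force"])
s=manip.read_camera("scene")
cv2.imwrite("pics/f.png",cv2.cvtColor(cv2.resize(s[140:240,245:345],None,fx=6,fy=6,interpolation=3),cv2.COLOR_RGB2BGR))
```

```text
[ 0.37976735  1.94075302 -0.66509173] 9.179266691207886
```

View pics/f.png

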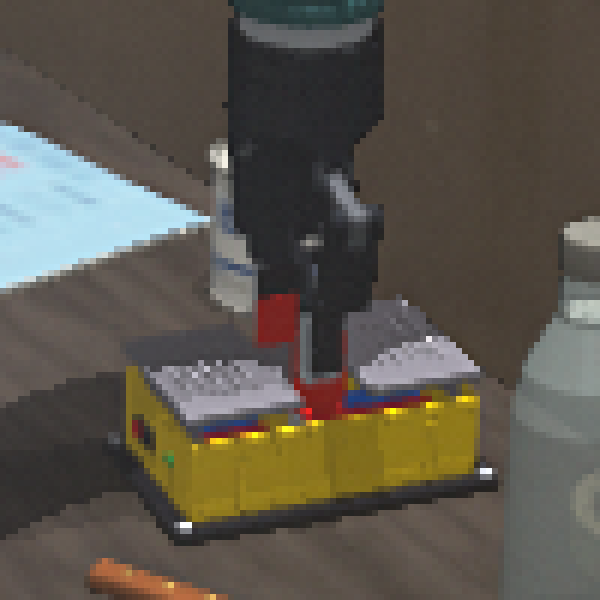

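The cover is clear of the rim on both sides, with the rim visible below the plate at about (320,410), and it sits level in the fingers. I'll lift and carry it.

Call:
{"method": "move_arm", "body": {"motion": [0,0,-0.004,0,0,0,0.423,0,0,-0.008,0,0,0,0.423,0,0,-0.012,0,0,0,0.423,0,0,-0.016,0,0,0,0.423,0,0,-0.02,0,0,0,0.423,0,0,-0.02,0,0,0,0.423,0,0,-0.016,0,0,0,0.423,0,0,-0.01,0,0,0,0.423,0,0,-0.004,0,0,0,0.423,0,0,0,0,0,0,0.423]}}

```text
time: 11.1
tool_pos: [0.4763, -0.1473, 0.1858]
tcp_rot: [3.141, 0.001, 2.592]
ft_force: [-0.4, 0.7, -1.8]
grip_width: 0.578
grasp_force: 6.4
```

Run:
```python
from h import *
o=manip.observe();print(o["tool_pos"],o["qpos"],delta([.596,.198,.186],np.radians(166.5)))
```

```text
[ 0.47625137 -0.1472666   0.18584332] [ 0.11506964  0.50612485  0.18473674  2.00103298 -0.1484748   0.64598718
  1.41675961] (array([ 7.83413934e-02,  3.56947318e-01, -1.35407122e-04]), array([ 1.17185020e-04,  9.94223708e-04, -3.14278921e-01]), array([-3.58390756e-02,  3.63681614e-01, -1.56677540e-04]))
```

Call:
{"method": "move_arm", "body": {"motion": [0.002,0.008,0,0,0,0,0.423,0.003,0.014,0,0,0,0,0.423,0.005,0.022,0,0,0,0,0.423,0.006,0.027,0,0,0,0,0.423,0.006,0.028,0,0,0,0,0.423,0.006,0.028,0,0,0,0,0.423,0.006,0.028,0,0,0,0,0.423,0.006,0.028,0,0,0,0,0.423,0.006,0.028,0,0,0,0,0.423,0.006,0.028,0,0,0,0,0.423]}}

```text
time: 12.1
tool_pos: [0.5563, 0.0868, 0.1844]
tcp_rot: [-3.141, -0.002, 2.593]
ft_force: [0.4, 0.3, -1.5]
grip_width: 0.576
grasp_force: 6.4
```

Call:
{"method": "move_arm", "body": {"motion": [0.006,0.028,0,0,0,0,0.423,0.006,0.028,0,0,0,0,0.423,0.005,0.024,0,0,0,0,0.423,0.004,0.018,0,0,0,0,0.423,0.003,0.013,0,0,0,0,0.423,0.002,0.007,0,0,0,-0.08,0.423,0,0,0,0,0,-0.08,0.423,0,0,0,0,0,-0.08,0.423,0,0,0,0,0,-0.074,0.423,0,0,0,0,0,0,0.423]}}

```text
time: 13.1
tool_pos: [0.5956, 0.1984, 0.1847]
tcp_rot: [-3.141, -0.001, 2.906]
ft_force: [-0.4, -0.1, -1.0]
grip_width: 0.574
grasp_force: 6.4
```

Run:
```python
from h import *
o=manip.observe();print(o["tool_pos"],o["qpos"],delta([.596,.198,.042],np.radians(166.5)))
s=manip.read_camera("scene");t=manip.read_camera("top")
b=cv2.resize(s[90:240,160:310],None,fx=2.6,fy=2.6,interpolation=3);a=cv2.resize(t[70:220,90:240],None,fx=2.6,fy=2.6,interpolation=3)
cv2.imwrite("pics/g.png",cv2.cvtColor(np.hstack([a,b]),cv2.COLOR_RGB2BGR))
print(proj("scene",[.596,.198,.005]))
```

```text
[0.59556374 0.19837615 0.18465936] [-0.44342186  0.6669889   0.1278688   1.64543027 -0.10693727  0.83738453
  1.06442971] (array([-0.00070807, -0.00020517,  0.14265862]), array([-0.0004124 , -0.00137454,  0.00015536]), array([-0.00051202, -0.00026391,  0.14265936]))
[234.47180081 176.37013476]
```

View pics/g.png

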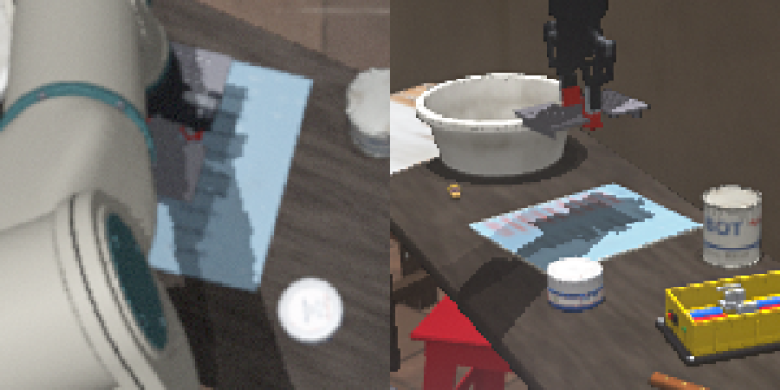

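The cover hangs level in the gripper, aligned above the magazine, and the box is open. I'll lower it.

Call:
{"method": "move_arm", "body": {"motion": [0,0,0.01,0,0,0,0.423,0,0,0.02,0,0,0,0.423,0,0,0.025,0,0,0,0.423,0,0,0.025,0,0,0,0.423,0,0,0.022,0,0,0,0.423,0,0,0.018,0,0,0,0.423,0,0,0.012,0,0,0,0.423,0,0,0.006,0,0,0,0.423,0,0,0.002,0,0,0,0.423,0,0,0,0,0,0,0.423]}}

```text
time: 14.2
tool_pos: [0.5965, 0.1981, 0.0456]
tcp_rot: [3.141, 0.001, 2.906]
ft_force: [0.5, -0.2, -1.5]
grip_width: 0.576
grasp_force: 6.4
```

Call:
{"method": "move_arm", "body": {"motion": [0,0,0.001,0,0,0,0.423,0,0,0.001,0,0,0,0.423,0,0,0,0,0,0,0.423]}}

```text
time: 14.5
tool_pos: [0.5964, 0.1981, 0.0437]
tcp_rot: [3.141, 0.001, 2.906]
ft_force: [0.1, 0.1, -0.5]
grip_width: 0.577
grasp_force: 6.4
```

Call:
{"method": "move_arm", "body": {"motion": [0,0,0.001,0,0,0,0.423,0,0,0.001,0,0,0,0.423,0,0,0,0,0,0,0.423]}}

```text
time: 14.8
tool_pos: [0.596, 0.198, 0.0411]
tcp_rot: [-3.141, -0.0, 2.906]
ft_force: [-0.2, -0.7, -1.7]
grip_width: 0.572
grasp_force: 6.4
```

Call:
{"method": "move_arm", "body": {"motion": [0,0,0.001,0,0,0,0.423,0,0,0.001,0,0,0,0.423,0,0,0,0,0,0,0.423]}}

```text
time: 15.1
tool_pos: [0.596, 0.198, 0.0391]
tcp_rot: [-3.141, -0.0, 2.906]
ft_force: [0.8, -0.4, -2.4]
grip_width: 0.579
grasp_force: 6.4
```

Call:
{"method": "move_arm", "body": {"motion": [0,0,0.001,0,0,0,0.423,0,0,0,0,0,0,0.423,0,0,0,0,0,0,0.423]}}

```text
time: 15.4
tool_pos: [0.5962, 0.198, 0.0383]
tcp_rot: [-3.142, -0.0, 2.906]
ft_force: [-0.0, -0.7, -1.8]
grip_width: 0.579
grasp_force: 6.4
```

Call:
{"method": "move_arm", "body": {"motion": [0,0,0.001,0,0,0,0.423,0,0,0,0,0,0,0.423,0,0,0,0,0,0,0.423]}}

```text
time: 15.7
tool_pos: [0.5961, 0.198, 0.0372]
tcp_rot: [-3.142, -0.0, 2.906]
ft_force: [-0.3, -0.4, -1.4]
grip_width: 0.577
grasp_force: 6.4
```

Call:
{"method": "move_arm", "body": {"motion": [0,0,0.001,0,0,0,0.423,0,0,0,0,0,0,0.423,0,0,0,0,0,0,0.423]}}

```text
time: 16.0
tool_pos: [0.5961, 0.198, 0.0362]
tcp_rot: [-3.142, -0.0, 2.906]
ft_force: [-0.2, -0.5, -1.5]
grip_width: 0.572
grasp_force: 6.4
```

Call:
{"method": "move_arm", "body": {"motion": [0,0,0.0007,0,0,0,0.423,0,0,0,0,0,0,0.423,0,0,0,0,0,0,0.423]}}

```text
time: 16.3
tool_pos: [0.5962, 0.198, 0.0356]
tcp_rot: [3.142, 0.0, 2.906]
ft_force: [-0.1, -0.4, -2.0]
grip_width: 0.579
grasp_force: 6.4
```

Call:
{"method": "move_arm", "body": {"motion": [0,0,0.0007,0,0,0,0.423,0,0,0,0,0,0,0.423,0,0,0,0,0,0,0.423]}}

```text
time: 16.6
tool_pos: [0.5962, 0.1982, 0.0354]
tcp_rot: [3.141, 0.0, 2.906]
ft_force: [-1.7, -0.5, 5.1]
grip_width: 0.575
grasp_force: 6.4
```

Call:
{"method": "move_arm", "body": {"motion": [0,0,0.0007,0,0,0,0.423,0,0,0,0,0,0,0.423,0,0,0,0,0,0,0.423]}}

```text
time: 16.9
tool_pos: [0.5964, 0.1982, 0.0351]
tcp_rot: [3.141, 0.0, 2.906]
ft_force: [-2.9, -0.2, 8.2]
grip_width: 0.577
grasp_force: 6.7
```

It's down. I'll take off the pressure and open slowly, then retreat straight up.

Call:
{"method": "move_arm", "body": {"motion": [0,0,-0.0007,0,0,0,0.41,0,0,0,0,0,0,0.38,0,0,0,0,0,0,0.35,0,0,0,0,0,0,0.32,0,0,0,0,0,0,0.29,0,0,0,0,0,0,0.25,0,0,0,0,0,0,0.15,0,0,0,0,0,0,0.05,0,0,0,0,0,0,0,0,0,0,0,0,0,0]}}

```text
time: 17.9
tool_pos: [0.5962, 0.198, 0.035]
tcp_rot: [3.141, 0.0, 2.906]
ft_force: [-0.2, 0.4, -0.7]
grip_width: 1.004
grasp_force: 0.0
```

Call:
{"method": "move_arm", "body": {"motion": [0,0,0,0,0,0,0,0,0,-0.004,0,0,0,0,0,0,-0.008,0,0,0,0,0,0,-0.015,0,0,0,0,0,0,-0.03,0,0,0,0,0,0,-0.04,0,0,0,0,0,0,-0.04,0,0,0,0,0,0,-0.03,0,0,0,0,0,0,-0.02,0,0,0,0,0,0,0,0,0,0,0]}}

```text
time: 18.9
tool_pos: [0.5983, 0.1986, 0.2268]
tcp_rot: [3.137, 0.007, 2.906]
ft_force: [0.6, 0.6, 0.2]
grip_width: 0.998
grasp_force: 0.0
```

Run:
```python
from h import *
print(manip.observe()["ft_force"])
s=manip.read_camera("scene");t=manip.read_camera("top")
b=cv2.resize(s[110:260,160:370],None,fx=3.5,fy=3.5,interpolation=3)
cv2.imwrite("pics/i.png",cv2.cvtColor(b,cv2.COLOR_RGB2BGR))
print([(c,ray("scene",c,.03)) for _,st,c in blobs(s,"red",(190,150,270,200))[2]])
```

```text
[0.59987302 0.63128702 0.15998115]
[(array([230.        , 166.41860465]), array([0.61101798, 0.23209413, 0.03      ])), (array([239.81818182, 173.46969697]), array([0.58368728, 0.16108394, 0.03      ]))]
```

View pics/i.png

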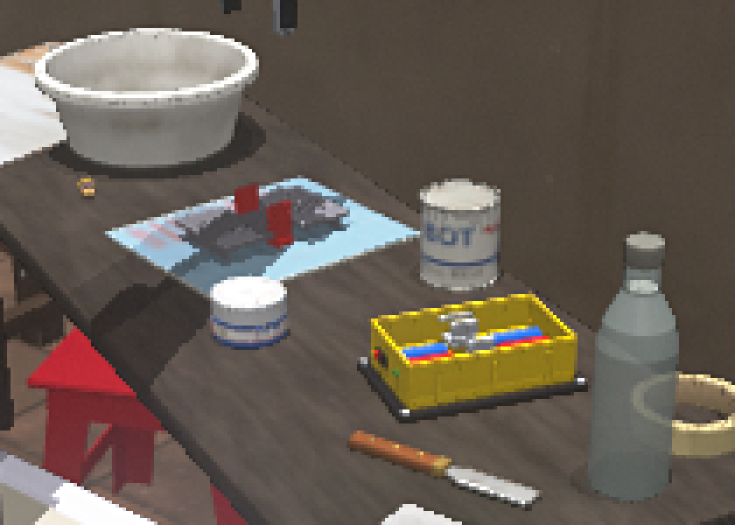

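The cover stands right way up on the middle of the magazine, with its tabs at (247,198) and (280,222) in the crop. The other things haven't moved and the gripper is clear, so I'll hand it in.

```bash
python3 -c "
from station import manip
print(manip.job_done())"
```

```text
the job is handed in; nothing more can be done
None
```

I lifted the cover off with both tabs lightly on their stops, set it right way up on the middle of the blue magazine, let go of it, and handed the job in at about 19 s; the highest pad reading was 16.2 N per finger, about 32 N for both against the 34 N limit.

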